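Shim the rocking hardness tester

ROBOT

A 6-joint arm with a two-finger parallel gripper is mounted at the origin on a cart in front of the work surface, level with it; the furniture and walls round the work are solid. World frame = base frame: x ahead of the robot, y to its left, z up, the work surface at z = 0. Lengths are in m, angles in rad, forces in N, time in s.
With the tool pointing down it reaches from about 0.25 to 0.775 m from the base axis. Payload 4 kg.
Tool frame: the origin (TCP) lies between the finger pads; the fingertips stand 14 mm ahead of it and the grasp point (between the pads) lies 5 mm behind it (nose_length is the distance from the TCP to the fingertips, in m); z points along the fingers, y is the line along which they close (so a half turn about z gives the same grasp; the last joint's range is limited). The gripper opens to 94 mm and grips with 3 to 60 N. Pads are 16 mm wide; open, the fingers measure 119 mm over their backs; the gripper's body (75 mm by 177 mm) begins 78 mm behind the grasp point.
Start: joints at [1.186, 0.087, 1.371, -0, 1.684, -0.103], TCP at [0.153, 0.528, 0.22] pointing down, gripper open.
Joint ranges: [-3.1, 3.1], [-0.76, 2.03], [0.27, 2.55], [-1.08, 4.22], [0.17, 2.65], [-2.57, 2.57]. Speed limits (rad/s): [2.79, 2.79, 3.14, 3.14, 3.14, 3.14].

INTERFACE

Orientations are given as [roll, pitch, yaw] about the fixed x, y, z axes, in that order (R = Rz(yaw) Ry(pitch) Rx(roll)).
In Python, from bench import * gives the robot as it stands.
- The arm moves only by the tool move_arm, never from a script. Its argument "steps" is one flat list of numbers, 7 for each row, row after row: the turn, a rotation vector about the world's x, y, z in rad, then the shift along the world's x, y, z in m, then the opening, from 0 (shut) to 1 (fully open). A call has 1 to 12 rows; each row is the pose to reach, as a shift and turn from the pose commanded when the call began; what a row does not reach only later rows make up. A row lasts 1/10 s, in which the tool goes at most 50 mm and 8.59 degrees, less where a joint would pass 70% of its speed; a pose out of reach is approached as far as the arm can. A call with a gripper value outside its range is refused whole. The fingers move at their own pace and stop on an object; the grip force is fixed at half the most. Time passes only in rows, so rows that repeat a pose let the fingers close. It gives the time, the measured TCP pose, the force, the opening and the grip force at its end, in the units of the state.
- get_obs(): the state, without advancing time (a new reading comes with each control period).
- snapshot(name): name is "scene" or "top"; returns (picture, depth): 420x560x3 uint8, red, green, blue; 420x560 float32, m along the optical axis (not along the pixel's ray), 0 where there is no reading.
- camera_model(name): a dict with "fx", "fy", "cx", "cy" (pixels), "k1" (the pictures are not rectified: a ray, as slopes to the right and down, at radius r is drawn at 1 + k1 r^2 times it, then the intrinsics apply), "rvec" (rotation vector, rad) and "tvec" (3), from world to camera coordinates, as OpenCV has them. Camera axes: x right, y down, z forward; pixel columns grow to the right and rows downward; lengths in m; the calibration is good to about 2 mm. A picture is of the moment at which its call begins. camera_model takes no time and is no camera call.
- close_job(): hands the job in; it is judged then, once.
Trained networks look in the newest picture that a camera, given by its name, has taken for a name from the list of things; names that differ only in an ending like _2 or _b are one class to them, and where a whole thing is asked for, a point or a joint stands for the part that bears it (a point fixed in the world has none). Each returns a list of dicts, best first, with "score" (0 to 1); they miss things now and then, are a little off and sometimes report something else, mostly with a low value. They report only what shows in the picture. A call takes as long as a camera call. They do not tell look-alikes from the thing itself.
- silhouettes(camera, target): "pixels" (420x560 bool, what is visible of it) and "uv" ([column, row] in pixels, amid what is visible of it).
- spot_point(camera, target): "uv" ([column, row] in pixels: a listed point, or the origin of a listed thing).
The state is a dict: "time": time; "joint_positions": joint angles; "qvel": joint speeds; "joint_torque": joint torques, N m; "tool_pos": TCP position; "ee_rot": TCP orientation; "wrist_force": force on the tool from outside, world axes, zero at the start; "wrist_torque": the same for the moment, N m; "width": finger opening in m; "finger_force": force on a finger pad.
Only numpy, scipy, OpenCV 4.12 (cv2) and the standard library are available. Lean on these libraries where they do the work, as an engineer would, in place of code of your own. Each camera call takes 0.05 s, during which the arm holds its last target. There are 200 camera calls.

TASK

The bench hardness tester rocks because its front right foot has lost its rubber cap and hangs just clear of the bench. Using the fingertips only to push, slide the loose plastic wedge along the bench, thin end first, under that bare foot until it is snug and the base can no longer rock, but not so hard that it shoves the tester along or jacks it out of level; then press down firmly with the fingertips on top of the base, right above that foot, to check that it stands firm, and take the hand away. Grip and lift nothing, and do not shift or tip the tester or disturb the three small things standing round it.

Things in the scene. Friction and masses are not known exactly. Their poses are not given: they have to be found in the camera images.
- tester: bench hardness tester, 3.3 kg, loose: cream base plate 200x210 mm, underside 16 mm and top 44 mm above the bench; pedestal (x 44 to 96, y +-60, top 73 mm) with column and dial head behind, 280 mm high; round anvil (62 mm across, top 72 mm) at x = 12 mm. Origin: base centre at bench level; x to the back, y to its left, z up. Three 26 mm rubber feet, one bare (-x, -y), all at x +-80, y +-85 mm
- bare_foot (a point): lowest point of the bare foot, a steel dome of 10 mm radius without rubber, front right, at (-80, -85, 6) mm in the tester's frame: 6 mm above the bench. The base stands level on the three other feet; about 3 to 5 N down on this corner makes it rock
- press_spot (a point): point on the flat top of the base plate right above the bare foot, at (-80, -85, 44) mm in the tester's frame; 20 mm in from the two nearest edges
- wedge: loose grey hard-plastic wedge, 85 mm long, 34 mm wide, 60 g, flat on the bench, roughly pointing at the tester. Origin: centre of its underside; x along its length to the thin end. Top slopes evenly from 1.5 mm at x = +42.5 to 14.5 mm at x = -42.5 mm. Its weight bears 11 mm behind the origin; pushed there from the side it slides sideways with little turning. Sliding takes about 0.4 N
- wedge_tip (a point): middle of the thin end of the wedge, at bench level. The foot begins to bear on the wedge about 30 mm behind this end; the push then rises from under 1 N to 5 to 10 N within a few mm, and the wedge stays by friction when let go. Pushed harder (10 to 20 N and more), it jacks the corner a little and shoves the whole tester along the bench
- wedge_heel (a point): middle of the upright thick end face of the wedge, 7 mm above the bench
- test_block: bystander: round flat metal hardness reference block, 50 mm across, 10 mm high, to the left in front of the tester; origin: centre of its underside
- mounted_specimen: bystander: cylindrical mounted metal specimen, 30 mm across, 22 mm high, beside the reference block; origin: centre of its underside. Farther left, beyond about y = 0.17 m and x = 0.42 m, stands the large fixed housing of a grinder: move the arm round its front
- magnifier: bystander: black ring-shaped stand magnifier, 42 mm across, 30 mm high, on the right of the tester; origin: centre of its underside
Things that resemble listed ones, but are neither listed nor needed, are in the scene too. Of the things that look like the wedge, take the one that is nearest to the robot's base at the start.

How it is judged:
By the outcome, as a careful person would: the job done as asked, in the order asked, and still so for the second after the job is handed in, with the robot touching nothing.
It also fails if it takes over 56 s, if anything falls off the work surface, if the arm or the gripper's body presses on something with over 40 N, if the wrist force passes 120 N, or if a joint passes its speed limit or range.

## Working session

There is one attempt and no reset: what is moved stays moved. The work goes in short steps, Python scripts to look and compute and a tool call to move; the robot and the scene stay as the last step left them, time stands still between calls to the robot, and variables do not carry over. Pictures are saved under pics/ and viewed, at most 10 in all, crops included, and the job is handed in when it is done.

Besides the shell and the picture viewer there is one more tool, called after "Emit:" as a command line: name --argument value ..., lists and objects as JSON in quotes. move_arm: Moves the arm, as the interface text tells. Its arguments: {"type":"object","properties":{"steps":{"type":"array"}},"required":["steps"]}

```bash
mkdir -p pics && cat > h.py <<'E'
from bench import *
import numpy as np, cv2
def cam(n):
    m=camera_model(n); K=np.array([[m['fx'],0,m['cx']],[0,m['fy'],m['cy']],[0,0,1]]); R=cv2.Rodrigues(np.array(m['rvec'],float))[0]
    return K,np.array([m['k1'],0,0,0,0.]),R,np.array(m['tvec'],float)
def ray(n,uv):
    K,d,R,t=cam(n); p=cv2.undistortPointsIter(np.array(uv,float).reshape(-1,1,2),K,d,None,None,(3,50,1e-9)).reshape(-1,2)
    return np.c_[p,np.ones(len(p))]@R, -R.T@t
def onz(n,uv,z):
    r,c=ray(n,uv); return c+r*((z-c[2])/r[:,2])[:,None]
def dep(n,uv,D):
    r,c=ray(n,uv); return c+r*np.asarray(D).reshape(-1,1)
def proj(n,P):
    K,d,R,t=cam(n); return cv2.projectPoints(np.array(P,float).reshape(-1,1,3),cv2.Rodrigues(R)[0],t,K,d)[0].reshape(-1,2)
E
python3 - <<'E'
from h import *
np.set_printoptions(precision=4,suppress=True)
for n in('top','scene'):
    im,D=snapshot(n); cv2.imwrite(f'pics/{n}0.png',im[:,:,::-1]); np.save(f'{n}0.npy',D)
    print(n,cam(n)[2:],-cam(n)[2].T@cam(n)[3])
    for t,z in(('wedge',.004),('wedge_tip',0),('wedge_heel',.007),('bare_foot',.006),('press_spot',.044),('tester',0),('test_block',0),('mounted_specimen',0),('magnifier',0)):
        for r in spot_point(n,t): print(t,round(r['score'],2),np.round(r['uv'],1),onz(n,r['uv'],z)[0])
print(get_obs())
E
```

```text
top (array([[-0.0257, -0.9995,  0.0196],
       [-0.9914,  0.023 , -0.1287],
       [ 0.1282, -0.0227, -0.9915]]), array([-0.0798,  0.6345,  0.8907])) [ 0.5128 -0.0741  0.9663]
wedge 0.86 [339.4 223.8] [ 0.6137 -0.2202  0.004 ]
wedge 0.6 [294.1 225.4] [ 0.6126 -0.1259  0.004 ]
wedge 0.57 [296.1 262.3] [ 0.5364 -0.1278  0.004 ]
wedge_tip 0.73 [295.  241.4] [ 0.5796 -0.127   0.    ]
wedge_tip 0.55 [325.  216.5] [ 0.6301 -0.1913  0.    ]
wedge_heel 0.76 [360.8 238.6] [ 0.5817 -0.2626  0.007 ]
wedge_heel 0.6 [299.3 285.8] [ 0.4887 -0.1326  0.007 ]
bare_foot 0.91 [294.8 224.9] [ 0.6134 -0.1273  0.006 ]
press_spot 0.55 [293.6 222.5] [ 0.6142 -0.123   0.044 ]
tester 0.93 [256.4 189.4] [ 0.6908 -0.0492  0.    ]
test_block 0.8 [206.  262.4] [0.5411 0.0569 0.    ]
mounted_specimen 0.47 [217.1 286.3] [0.492  0.0346 0.    ]
mounted_specimen 0.17 [298.1 224.2] [ 0.6153 -0.1346  0.    ]
magnifier 0.91 [323.1 161.5] [ 0.7477 -0.1917  0.    ]
magnifier 0.34 [254.7 191.8] [ 0.6858 -0.0456  0.    ]
scene (array([[-0.6972, -0.7169,  0.0022],
       [-0.4975,  0.4815, -0.7216],
       [ 0.5162, -0.5042,
[... 677 characters left out ...]
82.6 165.7] [ 0.7461 -0.1979  0.    ]
mounted_specimen 0.54 [291.  282.7] [0.4951 0.0286 0.    ]
magnifier 0.58 [283.  168.4] [ 0.7383 -0.1915  0.    ]
magnifier 0.45 [346.  231.7] [ 0.5047 -0.1418  0.    ]
{'time': 1.0, 'joint_positions': array([ 1.1859,  0.0872,  1.3707, -0.    ,  1.6836, -0.1031]), 'qvel': array([ 0.0012,  0.0011,  0.0022, -0.0005, -0.0005,  0.0007]), 'joint_torque': array([ -0.0001, -34.0041, -30.261 ,   0.0719,   0.0236,  -0.    ]), 'tool_pos': array([0.153 , 0.5283, 0.2195]), 'ee_rot': array([3.1415, 0.    , 2.8598]), 'wrist_force': array([ 0.7243, -0.2786,  0.3641]), 'wrist_torque': array([ 0.0297, -0.0195, -0.0406]), 'finger_force': 0.0, 'width': 0.09387997965800896}
```

```bash
python3 - <<'E'
import cv2,numpy as np
im=cv2.imread('pics/top0.png'); c=cv2.resize(im[140:320,180:400],None,fx=3.4,fy=3.3,interpolation=cv2.INTER_CUBIC); cv2.imwrite('pics/topc.png',c)
E
```

```text
(no output)
```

View pics/topc.png

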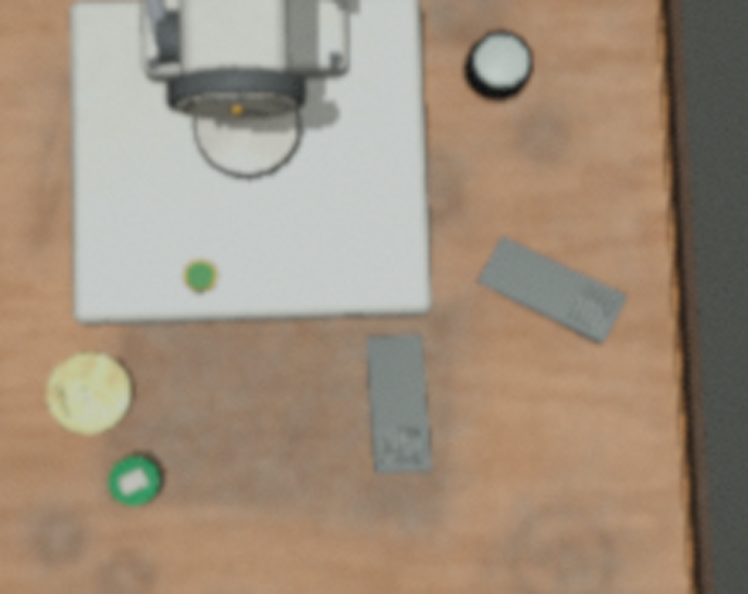

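View pics/scene0.png

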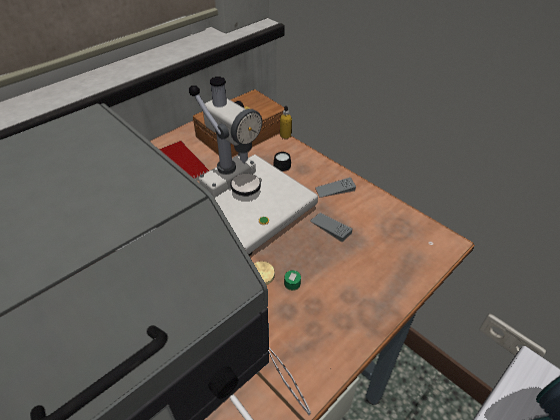

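The candidates for the wedge in the top picture are one in front of the tester at about (297,264) and one to the right at about (342,224). The front one is closer to the base (0.55 m against 0.65 m), so that is the wedge; the enlarged crop shows it clearly, thin end toward the tester and heel label toward the robot. Bystanders: block (206,260), specimen (219,286), magnifier (327,159).

```bash
cat > m.py <<'E'
from h import *
def fit(n,t,z,near,pr=True):
    best=None
    for r in silhouettes(n,t):
        m=r['pixels']; c=onz(n,r['uv'],z)[0]
        if np.hypot(*(c[:2]-near))<.05 and best is None: best=m
    if best is None: return None
    cs,_=cv2.findContours(best.astype(np.uint8),cv2.RETR_EXTERNAL,cv2.CHAIN_APPROX_NONE)
    c=max(cs,key=len).reshape(-1,2)
    return onz(n,c,z)[:,:2]
E
python3 - <<'E'
from m import *
np.set_printoptions(precision=4,suppress=True)
n='top'; im,D=snapshot(n); snapshot('scene')
for n in('top','scene'):
    P=fit(n,'wedge',.006,(.536,-.128))
    if P is not None: print(n,'wedge',cv2.minAreaRect((P*1000).astype(np.float32)))
# plate: bright pixels by color & height
im,D=snapshot('top')
v,u=np.mgrid[0:420,0:560]; X=dep('top',np.c_[u.ravel(),v.ravel()],D.ravel()).reshape(420,560,3)
print('bench z',np.median(X[290:310,300:360,2]))
m=(abs(X[...,2]-.044)<.012)&(D>0)&(X[...,0]>.55)&(X[...,0]<.82)&(X[...,1]<.08)&(X[...,1]>-.17)
m=cv2.morphologyEx(m.astype(np.uint8),cv2.MORPH_OPEN,np.ones((5,5)))
print('plate z',np.median(X[m>0][:,2]))
g=im.astype(int); g2=(g.min(2)>150)&(g.max(2)-g.min(2)<40)
cs,_=cv2.findContours((g2&cv2.dilate(m,np.ones((5,5))).astype(bool)).astype(np.uint8),cv2.RETR_EXTERNAL,cv2.CHAIN_APPROX_NONE)
c=max(cs,key=cv2.contourArea).reshape(-1,2); P=onz('top',c,.044)[:,:2]; 
print('plate',cv2.minAreaRect((P*1000).astype(np.float32)),P.min(0),P.max(0))
fr=P[(P[:,0]<P[:,0].min()+.012)&(P[:,1]>-.12)&(P[:,1]<.03)]; print('front edge x=a*y+b',np.polyfit(fr[:,1],fr[:,0],1))
rt=P[(P[:,1]<P[:,1].min()+.012)&(P[:,0]>.6)&(P[:,0]<.74)]; print('right edge y=a*x+b',np.polyfit(rt[:,0],rt[:,1],1))
w=(g.max(2)<150)&(g.max(2)-g.min(2)<25); w[:236]=0;w[295:]=0;w[:,:280]=0;w[:,:]&=(u<320)
cs,_=cv2.findContours(w.astype(np.uint8),cv2.RETR_EXTERNAL,cv2.CHAIN_APPROX_NONE)
c=max(cs,key=cv2.contourArea).reshape(-1,2); P=onz('top',c,.007)[:,:2]; print('wedge colour',cv2.minAreaRect((P*1000).astype(np.float32)))
for t in('test_block','mounted_specimen','magnifier'):
    for r in silhouettes('top',t)[:2]: print(t,round(r['score'],2),onz('top',r['uv'],.02)[0])
E
```

```text
scene wedge ((533.4043579101562, -127.39631652832031), (87.10881042480469, 45.868350982666016), 5.30131196975708)
bench z -0.00030387708340340325
plate z 0.043984969461729084
plate ((688.8567504882812, -43.49833679199219), (196.24325561523438, 206.5008087158203), 0.35358181595802307) [ 0.5904 -0.1473] [0.7873 0.0599]
front edge x=a*y+b [-0.0067  0.5914]
right edge y=a*x+b [ 0.0073 -0.1505]
wedge colour ((536.8171997070312, -129.08746337890625), (86.12000274658203, 35.19527053833008), 2.216780185699463)
test_block 0.62 [0.5444 0.0524 0.02  ]
mounted_specimen 0.61 [0.4894 0.0332 0.02  ]
magnifier 0.56 [ 0.7508 -0.1942  0.02  ]
```

Emit:
move_arm --steps '[0,0,0.03,0.0205,-0.044,0,0.05,0,0,0.06,0.041,-0.088,0,0.05,0,0,0.09,0.0615,-0.132,0,0.05,0,0,0.12,0.082,-0.176,0,0.05,0,0,0.15,0.1025,-0.22,0,0.05,0,0,0.18,0.123,-0.264,0,0.05,0,0,0.21,0.1435,-0.308,0,0.05,0,0,0.24,0.164,-0.352,0,0.05,0,0,0.27,0.1845,-0.396,0,0.05,0,0,0.3,0.205,-0.44,0,0.05,0,0,0.31,0.2255,-0.484,0,0.05,0,0,0.31,0.246,-0.528,0,0.05]'

```text
time: 2.6
tool_pos: [0.3994, -0.0017, 0.2199]
ee_rot: [3.141, 0.002, -3.114]
wrist_force: [1.8, 0.6, -0.2]
width: 0.0054
finger_force: 0.0
```

Emit:
move_arm --steps '[0,0,0,0.019,-0.043,0,0.05,0,0,0,0.038,-0.086,0,0.05,0,0,0,0.057,-0.129,0,0.05,0,0,0,0.057,-0.129,-0.045,0.05,0,0,0,0.057,-0.129,-0.09,0.05,0,0,0,0.057,-0.129,-0.13,0.05,0,0,0,0.057,-0.129,-0.16,0.05,0,0,0,0.057,-0.129,-0.18,0.05,0,0,0,0.057,-0.129,-0.192,0.05,0,0,0,0.057,-0.129,-0.201,0.05,0,0,0,0.057,-0.129,-0.201,0.05]'

```text
time: 3.7
tool_pos: [0.4556, -0.1285, 0.018]
ee_rot: [3.141, -0.001, -3.113]
wrist_force: [-0.6, 0.6, 0.4]
width: 0.0045
finger_force: 0.0
```

```bash
python3 - <<'E'
from h import *
im,D=snapshot('top'); cv2.imwrite('pics/t1.png',cv2.resize(im[200:320,240:380,::-1],None,fx=5,fy=5,interpolation=cv2.INTER_CUBIC))
o=get_obs(); print(o['tool_pos'],o['wrist_force'],o['time'])
E
```

```text
[ 0.45631637 -0.12879516  0.01892039] [ 0.08165407 -0.4072024  -0.44522846] 3.75
```

View pics/t1.png

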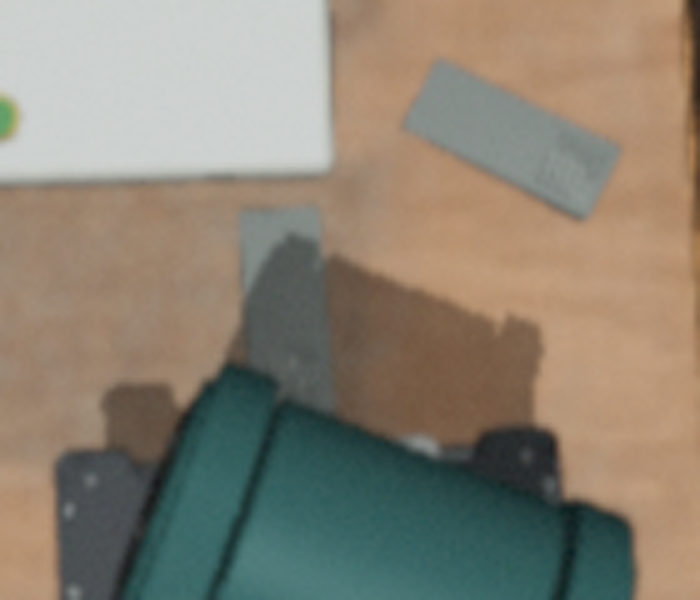

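Emit:
move_arm --steps '[0,0,-0.018,0.008,-0.001,0,0.05,0,0,-0.018,0.016,-0.001,0,0.05,0,0,-0.018,0.022,-0.001,0,0.05,0,0,-0.018,0.026,-0.001,0,0.05,0,0,-0.018,0.03,-0.001,0,0.05,0,0,-0.018,0.034,-0.001,0,0.05,0,0,-0.018,0.038,-0.001,0,0.05,0,0,-0.018,0.043,-0.001,0,0.05,0,0,-0.018,0.048,-0.001,0,0.05,0,0,-0.018,0.054,-0.001,0,0.05,0,0,-0.018,0.06,-0.001,0,0.05,0,0,-0.018,0.06,-0.001,0,0.05]'

```text
time: 4.95
tool_pos: [0.5169, -0.1297, 0.0186]
ee_rot: [-3.142, 0.001, -3.131]
wrist_force: [0.7, -0.7, -0.7]
width: 0.0047
finger_force: 0.0
```

```bash
python3 - <<'E'
from h import *
np.set_printoptions(precision=4,suppress=True)
im,D=snapshot('top'); s,_=snapshot('scene'); cv2.imwrite('pics/t2.png',np.hstack([cv2.resize(im[200:300,250:345,::-1],(390,410),interpolation=cv2.INTER_CUBIC),cv2.resize(s[160:260,270:370,::-1],(400,410),interpolation=cv2.INTER_CUBIC)]))
for n in('top','scene'):
  for t,z in(('wedge_tip',0),('wedge_heel',.007)):
    for r in spot_point(n,t)[:2]: print(n,t,r['score'],onz(n,r['uv'],z)[0])
o=get_obs(); print(o['tool_pos'],o['wrist_force'],o['time'])
E
```

```text
top wedge_tip 0.8 [ 0.635  -0.1894  0.    ]
top wedge_tip 0.61 [ 0.6164 -0.1308  0.    ]
top wedge_heel 0.67 [ 0.5868 -0.2636  0.007 ]
scene wedge_tip 0.67 [ 0.6134 -0.131   0.    ]
scene wedge_heel 0.75 [ 0.5266 -0.1332  0.007 ]
[ 0.5158 -0.1297  0.0185] [-0.4938 -0.6362 -0.9625] 5.25
```

View pics/t2.png

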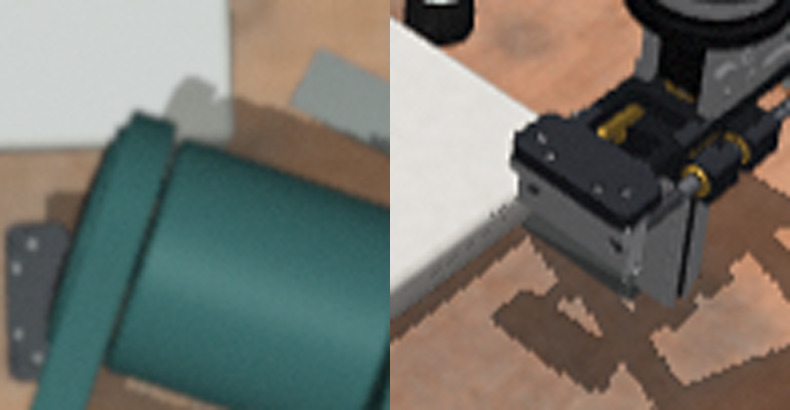

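The two panels show the wedge pushed straight, its thin end already under the plate's front right corner; the fingertips are on the heel.

Emit:
move_arm --steps '[0,0,0,0.004,0,0,0.05,0,0,0,0.008,0,0,0.05,0,0,0,0.012,0,0,0.05,0,0,0,0.015,0,0,0.05,0,0,0,0.017,0,0,0.05,0,0,0,0.018,0,0,0.05,0,0,0,0.018,0,0,0.05]'

```text
time: 5.95
tool_pos: [0.5342, -0.1297, 0.0185]
ee_rot: [3.142, 0.0, -3.131]
wrist_force: [-0.3, 0.4, 0.2]
width: 0.0047
finger_force: 0.0
```

Emit:
move_arm --steps '[0,0,0,0.001,0,0,0.05,0,0,0,0.002,0,0,0.05,0,0,0,0.002,0,0,0.05]'

```text
time: 6.25
tool_pos: [0.5361, -0.1297, 0.0185]
ee_rot: [3.141, 0.0, -3.131]
wrist_force: [-1.1, 0.4, -0.1]
width: 0.0043
finger_force: 0.0
```

Emit:
move_arm --steps '[0,0,0,0.001,0,0,0.05,0,0,0,0.002,0,0,0.05,0,0,0,0.002,0,0,0.05]'

```text
time: 6.55
tool_pos: [0.5381, -0.1297, 0.0185]
ee_rot: [3.142, 0.0, -3.131]
wrist_force: [-1.1, 0.2, -0.6]
width: 0.0047
finger_force: 0.0
```

Emit:
move_arm --steps '[0,0,0,0.001,0,0,0.05,0,0,0,0.001,0,0,0.05]'

```text
time: 6.75
tool_pos: [0.5391, -0.1297, 0.0185]
ee_rot: [3.142, 0.0, -3.131]
wrist_force: [-0.5, -0.1, 0.4]
width: 0.0045
finger_force: 0.0
```

Emit:
move_arm --steps '[0,0,0,0.001,0,0,0.05,0,0,0,0.001,0,0,0.05]'

```text
time: 6.95
tool_pos: [0.5401, -0.1297, 0.0185]
ee_rot: [3.141, 0.0, -3.131]
wrist_force: [0.3, -0.2, 0.2]
width: 0.0047
finger_force: 0.0
```

Emit:
move_arm --steps '[0,0,0,0.001,0,0,0.05,0,0,0,0.001,0,0,0.05]'

```text
time: 7.15
tool_pos: [0.5411, -0.1297, 0.0185]
ee_rot: [3.141, 0.0, -3.131]
wrist_force: [0.3, -0.8, 0.1]
width: 0.0047
finger_force: 0.0
```

Emit:
move_arm --steps '[0,0,0,0.001,0,0,0.05,0,0,0,0.001,0,0,0.05]'

```text
time: 7.35
tool_pos: [0.5421, -0.1297, 0.0185]
ee_rot: [3.141, 0.0, -3.131]
wrist_force: [-0.9, -0.3, 0.4]
width: 0.0047
finger_force: 0.0
```

Emit:
move_arm --steps '[0,0,0,0.001,0,0,0.05,0,0,0,0.001,0,0,0.05]'

```text
time: 7.55
tool_pos: [0.5431, -0.1297, 0.0185]
ee_rot: [3.142, 0.0, -3.131]
wrist_force: [0.3, 1.1, -0.6]
width: 0.0045
finger_force: 0.0
```

Emit:
move_arm --steps '[0,0,0,0.001,0,0,0.05,0,0,0,0.001,0,0,0.05]'

```text
time: 7.75
tool_pos: [0.5441, -0.1297, 0.0185]
ee_rot: [3.142, 0.0, -3.131]
wrist_force: [-0.1, -1.3, -0.6]
width: 0.0051
finger_force: 0.0
```

Emit:
move_arm --steps '[0,0,0,0.001,0,0,0.05,0,0,0,0.001,0,0,0.05]'

```text
time: 7.95
tool_pos: [0.5449, -0.1297, 0.0185]
ee_rot: [3.141, -0.0, -3.131]
wrist_force: [-0.2, 0.8, 0.3]
width: 0.0045
finger_force: 0.3
```

Emit:
move_arm --steps '[0,0,0,0.001,0,0,0.05,0,0,0,0.001,0,0,0.05]'

```text
time: 8.15
tool_pos: [0.5455, -0.1297, 0.0185]
ee_rot: [3.141, -0.001, -3.131]
wrist_force: [-2.7, -0.6, 1.7]
width: 0.0047
finger_force: 1.3
```

Emit:
move_arm --steps '[0,0,0,0.001,0,0,0.05,0,0,0,0.001,0,0,0.05]'

```text
time: 8.35
tool_pos: [0.546, -0.1297, 0.0185]
ee_rot: [3.141, -0.002, -3.131]
wrist_force: [-5.3, 0.5, 3.7]
width: 0.0048
finger_force: 2.6
```

Emit:
move_arm --steps '[0,0,0,0.0005,0,0,0.05,0,0,0,0.0008,0,0,0.05,0,0,0,0.0008,0,0,0.05]'

```text
time: 8.65
tool_pos: [0.5462, -0.1296, 0.0185]
ee_rot: [3.141, -0.004, -3.131]
wrist_force: [-7.0, -0.3, 4.8]
width: 0.0048
finger_force: 3.4
```

Emit:
move_arm --steps '[0,0,0,-0.002,0,0,0.05,0,0,0,-0.006,0,0,0.05,0,0,0,-0.015,0,0,0.05,0,0,0,-0.03,0,0,0.05,0,0,0,-0.06,0,0.01,0.05,0,0,0,-0.1,0,0.04,0.05,0,0,0,-0.14,0,0.08,0.05,0,0,0,-0.18,0,0.12,0.05,0,0,0,-0.18,0,0.12,0.05]'

```text
time: 9.55
tool_pos: [0.3674, -0.1304, 0.1425]
ee_rot: [-3.138, 0.007, -3.132]
wrist_force: [0.2, -0.6, 0.0]
width: 0.0044
finger_force: 0.0
```

```bash
cat > look.py <<'E'
from h import *
import sys
np.set_printoptions(precision=4,suppress=True)
im,D=snapshot('top'); s,_=snapshot('scene'); cv2.imwrite(f'pics/{sys.argv[1]}.png',np.hstack([cv2.resize(im[150:300,200:345,::-1],(390,410),interpolation=cv2.INTER_CUBIC),cv2.resize(s[160:260,270:370,::-1],(400,410),interpolation=cv2.INTER_CUBIC)]))
for n in('top','scene'):
  for t,z in(('wedge_tip',0),('wedge_heel',.007),('press_spot',.044)):
    for r in spot_point(n,t)[:2]: print(n,t,r['score'],onz(n,r['uv'],z)[0])
v,u=np.mgrid[0:420,0:560]; X=dep('top',np.c_[u.ravel(),v.ravel()],D.ravel()).reshape(420,560,3)
g=im.astype(int); g2=(g.min(2)>150)&(g.max(2)-g.min(2)<40)&(abs(X[...,2]-.044)<.012)&(X[...,0]>.55)&(X[...,0]<.82)&(X[...,1]<.08)&(X[...,1]>-.17)
cs,_=cv2.findContours(g2.astype(np.uint8),cv2.RETR_EXTERNAL,cv2.CHAIN_APPROX_NONE)
P=onz('top',max(cs,key=cv2.contourArea).reshape(-1,2),.044)[:,:2]
print('plate',cv2.minAreaRect((P*1000).astype(np.float32)))
fr=P[(P[:,0]<P[:,0].min()+.012)&(P[:,1]>-.12)&(P[:,1]<.03)]; print('front',np.polyfit(fr[:,1],fr[:,0],1))
rt=P[(P[:,1]<P[:,1].min()+.012)&(P[:,0]>.6)&(P[:,0]<.74)]; print('right',np.polyfit(rt[:,0],rt[:,1],1))
o=get_obs(); print(o['tool_pos'],o['wrist_force'],o['time'])
E
python3 look.py t3
```

```text
top wedge_tip 0.92 [ 0.629 -0.185  0.   ]
top wedge_heel 0.76 [ 0.5832 -0.267   0.007 ]
top wedge_heel 0.53 [ 0.5504 -0.1258  0.007 ]
top press_spot 0.75 [ 0.6106 -0.1248  0.044 ]
scene wedge_tip 0.71 [ 0.6425 -0.1214  0.    ]
scene wedge_tip 0.57 [ 0.6222 -0.182   0.    ]
scene wedge_heel 0.91 [ 0.5872 -0.2654  0.007 ]
scene wedge_heel 0.69 [ 0.557  -0.1344  0.007 ]
scene press_spot 0.66 [ 0.6002 -0.1333  0.044 ]
scene press_spot 0.6 [ 0.6058 -0.0991  0.044 ]
plate ((688.810546875, -43.37506103515625), (196.40557861328125, 206.76953125), 0.3464493453502655)
front [-0.0074  0.5912]
right [ 0.0066 -0.15  ]
[ 0.3677 -0.1292  0.1366] [ 0.0711 -0.1809  0.536 ] 9.95
```

View pics/t3.png

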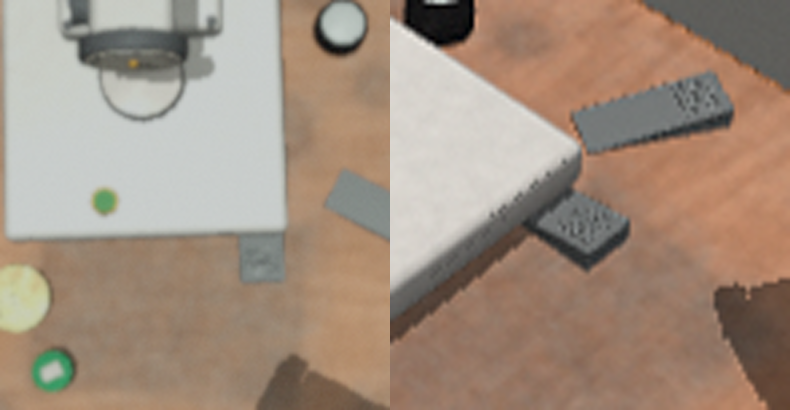

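The top panel shows the plate unmoved, with the wedge under its front right corner (heel at about (262,280) in the crop) and the bystanders in place. Next I press.

Emit:
move_arm --steps '[0,0,0,0.045,0,0,0,0,0,0,0.09,0,0,0,0,0,0,0.135,0,0,0,0,0,0,0.18,0,0,0,0,0,0,0.215,0,0,0,0,0,0,0.235,0,0,0,0,0,0,0.2415,0.001,-0.01,0,0,0,0,0.2415,0.001,-0.03,0,0,0,0,0.2415,0.001,-0.05,0,0,0,0,0.2415,0.001,-0.065,0,0,0,0,0.2415,0.001,-0.07,0,0,0,0,0.2415,0.001,-0.07,0]'

```text
time: 11.15
tool_pos: [0.6082, -0.1284, 0.067]
ee_rot: [3.141, -0.003, -3.131]
wrist_force: [-0.1, 0.4, -0.1]
width: 0.0006
finger_force: 0.0
```

Emit:
move_arm --steps '[0,0,0,0.001,0,-0.003,0,0,0,0,0.001,0,-0.006,0,0,0,0,0.001,0,-0.008,0,0,0,0,0.001,0,-0.009,0,0,0,0,0.001,0,-0.01,0,0,0,0,0.001,0,-0.01,0]'

```text
time: 11.75
tool_pos: [0.6103, -0.1287, 0.0585]
ee_rot: [3.141, 0.0, -3.131]
wrist_force: [0.6, -0.3, -0.5]
width: 0.0002
finger_force: 0.0
```

Emit:
move_arm --steps '[0,0,0,0,0,-0.001,0,0,0,0,0,0,-0.002,0,0,0,0,0,0,-0.003,0,0,0,0,0,0,-0.003,0]'

```text
time: 12.15
tool_pos: [0.6104, -0.1287, 0.0582]
ee_rot: [-3.141, 0.001, -3.131]
wrist_force: [-4.6, 1.7, 10.7]
width: 0.0005
finger_force: 4.8
```

Emit:
move_arm --steps '[0,0,0,-0.001,0.0005,-0.0005,0,0,0,0,-0.002,0.0005,-0.001,0,0,0,0,-0.002,0.0005,-0.002,0,0,0,0,-0.002,0.0005,-0.002,0]'

```text
time: 12.55
tool_pos: [0.6103, -0.1287, 0.0581]
ee_rot: [-3.14, 0.006, -3.131]
wrist_force: [-2.7, 0.7, 12.6]
width: 0.0003
finger_force: 6.3
```

Emit:
move_arm --steps '[0,0,0,-0.001,0,-0.001,0,0,0,0,-0.002,0,-0.002,0,0,0,0,-0.002,0,-0.003,0,0,0,0,-0.002,0,-0.003,0,0,0,0,-0.002,0,-0.003,0]'

```text
time: 13.05
tool_pos: [0.6102, -0.1288, 0.0579]
ee_rot: [-3.139, 0.011, -3.131]
wrist_force: [-3.4, 1.4, 19.1]
width: 0.0008
finger_force: 9.6
```

Emit:
move_arm --steps '[0,0,0,-0.001,0,-0.001,0,0,0,0,-0.001,0,-0.002,0,0,0,0,-0.001,0,-0.002,0,0,0,0,-0.001,0,-0.002,0,0,0,0,-0.001,0,-0.002,0,0,0,0,-0.001,0,-0.002,0]'

```text
time: 13.65
tool_pos: [0.6101, -0.1288, 0.0578]
ee_rot: [-3.139, 0.014, -3.131]
wrist_force: [-3.6, 2.2, 24.3]
width: 0.001
finger_force: 12.0
```

Emit:
move_arm --steps '[0,0,0,0.001,0,0.002,0,0,0,0,0.003,0,0.005,0,0,0,0,0.004,0,0.008,0,0,0,0,0.004,0,0.012,0,0,0,0,0.004,0,0.025,0,0,0,0,0.004,0,0.06,0,0,0,0,-0.03,0,0.09,0,0,0,0,-0.08,0,0.09,0,0,0,0,-0.13,0,0.09,0,0,0,0,-0.18,0,0.09,0,0,0,0,-0.23,0,0.09,0,0,0,0,-0.23,0,0.09,0]'

```text
time: 14.85
tool_pos: [0.3697, -0.1269, 0.1374]
ee_rot: [3.141, -0.004, -3.134]
wrist_force: [0.1, -0.4, -0.5]
width: 0.0006
finger_force: 0.0
```

```bash
python3 look.py t4
```

```text
top wedge_tip 0.82 [ 0.634 -0.19   0.   ]
top wedge_heel 0.71 [ 0.5495 -0.1286  0.007 ]
top press_spot 0.56 [ 0.6095 -0.1276  0.044 ]
scene wedge_tip 0.85 [ 0.642  -0.1255  0.    ]
scene wedge_tip 0.7 [ 0.6202 -0.1798  0.    ]
scene wedge_heel 0.87 [ 0.5821 -0.253   0.007 ]
scene wedge_heel 0.83 [ 0.5627 -0.1406  0.007 ]
scene press_spot 0.93 [ 0.6149 -0.1344  0.044 ]
plate ((688.7294921875, -43.4630126953125), (196.49021911621094, 206.81875610351562), 0.32361364364624023)
front [-0.0067  0.5912]
right [ 0.0102 -0.1525]
[ 0.3763 -0.1283  0.1386] [-0.2373  0.2532 -0.8624] 15.25
```

View pics/t4.png

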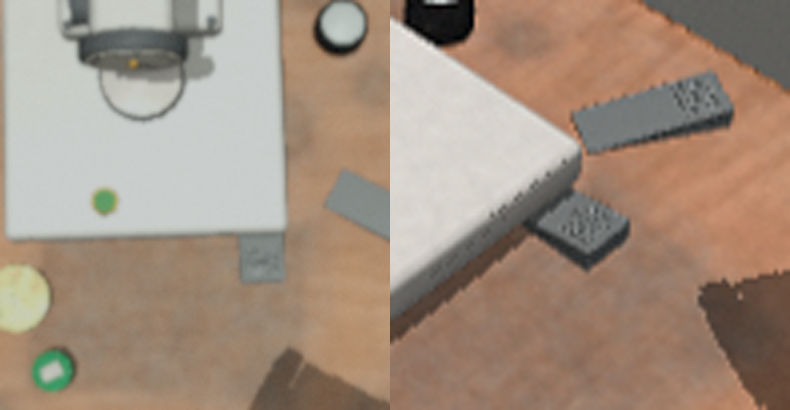

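The picture matches the one before the press: wedge heel at about (262,280) in the left panel, plate and bystanders unmoved, hand clear.

```bash
python3 -c "from bench import *; print(close_job())"
```

```text
the job is handed in; nothing more can be done
None
```

The wedge is snug under the bare foot (final push about 7 N), the corner held firm under a 24 N press, neither the tester nor the bystanders visibly moved, the hand is clear, and the job was handed in at about 15 s.

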